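# Start a sleeve's soak: seat the sample on its post and wind the bench timer to 15 minutes

### The job

The sample sleeve has to settle to room temperature before it is gauged: take the plain sleeve standing loose on the bench, slip it over the empty post of the aluminium soak plate and set it down gently until it sits flat on the plate. Then wind the round bench timer clockwise to 15 minutes, the quarter-hour mark; it is light and stands loose on the bench, so press down on it while you turn its stiff knob, firmly enough that the housing neither spins nor wanders, yet gently enough not to strain the clockwork. Leave everything else where it is.

Things in the scene. Friction and masses are not known exactly. Their poses are not given: they have to be found in the camera images.
- sample_center (a point): Centre (half-way up) of the sample: a plain steel sleeve open at both ends, outside diameter 46 mm, bore 38 mm, height 60 mm, 0.25 kg, upright on the bench; z is its axis. It stands in a loose row with two other round steel parts: a bush with a wide foot flange and a broad low ring gauge.
- free_post (a point): Foot of the soak plate's empty post, on its axis, level with the plate's top face 20 mm above the bench; z up, y along the plate. The post is 35 mm in diameter and 37 mm tall, its top 9 mm tapering to 24 mm. A sleeve that is home has its centre 30 mm above this point. The second post, 92 mm away along +y, carries the master sleeve.
- master_center (a point): Centre of the master sleeve, the same size as the sample, standing on the soak plate's second post. It stays there.
- timer: Free-standing wind-up timer on four rubber feet 36 mm off its axis, about 0.35 kg: a drum 92 mm in diameter, 42 mm tall. Its white face has 60 minute marks, longer every 5, longest at 0, 15, 30, 45. Origin: centre of its underside; z up; its -x axis points to the zero mark (crossed by a short bar, bright tab on the rim). Minutes run clockwise from above: 15 lies on its +y side.
- timer_zero (a point): The zero mark on the edge of the timer's dial face, 43 mm from its axis, 42 mm above the bench; it must stay where it was.
- knob_grip (a point): On the axis of the timer's black knob, 64 mm above the bench. Knob: a round skirt 58 mm in diameter, its top 50 mm above the bench, carrying a bar grip 50 mm long (this point's x), 12 mm wide (its y), its top 78 mm above the bench. -x is the pointer (white line). Fingertips gripping the bar can bear on the skirt, which turns with it.
- timer_knob (a joint): Knob angle against the housing, rad, 0 at the zero mark, growing clockwise from above: 0.105 a minute, 15 minutes = 1.571. Starts at 1 to 5 minutes. Stiff: takes 0.22 N m and stays where left. Under its own weight alone the timer turns on its feet with the knob; 15 to 20 N of downward press holds it, over 27 N strains it. Knob and feet are rigid: a millimetre of travel is many newtons.
- soak_plate: The fixed soak plate; origin at the centre of its underside on the bench, z up.
- sample: The sample sleeve itself; origin at the centre of its underside.
- master: The master sleeve itself; origin at the centre of its underside.
- flanged_bush: Bystander: steel bush, 39 mm tall, with a 68 mm flange at its foot; origin at the centre of its underside.
- ring_gauge: Bystander: steel ring gauge, 72 mm diameter, 38 mm bore, 24 mm tall; origin at the centre of its underside.
- table: The bench; its top is at height 0.
There are look-alikes about, which are no part of the job. What is shaped like the sample but blue is not meant.

How it is judged:
On the way, in this order (a step that is already met when the one before it is completed fails the run):
1. the sample sleeve sits flat on the soak plate, over the empty post, and is released (horizontal distance between sample_center and free_post below 0.005 m and z of sample_center in the frame of free_post below 0.0325 m and angle between sample's own z axis and vertical below 0.06 rad and contact force between the fingers and sample below 0.5 N), for 0.2 s.
2. the timer is wound to 15 minutes (value of joint timer_knob between 1.445 and 1.697 rad), for 0.2 s.
At the end, for the whole second after the job is handed in: The sample sits upright and flat on the soak plate over the empty post (axis within 5 mm, within 2.5 mm of home); the timer reads 15 minutes within 1.2 minutes and stands at rest, its centre and its zero mark within 12 mm of where they were (all of step 2 and horizontal distance between sample_center and free_post below 0.005 m and z of sample_center in the frame of free_post below 0.0325 m and angle between sample's own z axis and vertical below 0.06 rad and distance of each of timer_zero, timer from where it was at the start of the episode below 0.012 m and angle between timer's own z axis and vertical below 0.03 rad and linear speed of timer below 0.01 m/s); the robot touches nothing.
It fails at once if the timer is pressed on the bench with more than 32 N (contact force between timer and table above 32 N).
It fails at once if the timer's housing spins or is shoved: its zero mark is more than 20 mm from where it was (distance of timer_zero from where it was at the start of the episode above 0.02 m).
It fails at once if the sample is forced on the soak plate with more than 45 N, or dropped (faster than 0.4 m/s out of the fingers) (contact force between sample and soak_plate above 45 N or (linear speed of sample above 0.4 m/s and contact force between the fingers and sample below 0.5 N)).
It fails at once if the master sleeve is moved by more than 15 mm (distance of master from where it was at the start of the episode above 0.015 m).
It fails at once if the flanged bush or the ring gauge is moved by more than 20 mm (distance of any of flanged_bush, ring_gauge from where it was at the start of the episode above 0.02 m).
It also fails if it takes over 58 s, if anything falls off the work surface, if the arm or the gripper's body presses on something with over 40 N, if the wrist force passes 120 N, or if a joint passes its speed limit or range.

### The arm

A 7-joint arm with a two-finger parallel gripper is mounted at the origin on the work surface. World frame = base frame: x ahead of the robot, y to its left, z up, the work surface at z = 0. Lengths are in m, angles in rad, forces in N, time in s.
With the tool pointing down it reaches from about 0.425 to 1.025 m from the base axis. Payload 3.6 kg.
Tool frame: the origin (TCP) lies on the centre line of the jaws, within the pads' length; the fingertips stand 14 mm ahead of it and the grasp point (between the pads) lies 5 mm behind it (r.tip_reach is the distance from the TCP to the fingertips, in m); z points along the fingers, y is the line along which they close (so a half turn about z gives the same grasp; the last joint's range is limited). The gripper opens to 85 mm and grips with 20 to 120 N. Pads are 22 mm wide; open, the fingers measure 114 mm over their backs; the gripper's body (76 mm by 85 mm) begins 54 mm behind the grasp point. The pads swing forward as they close: fully open they stand 13 mm farther back than shut.
Start: joints at [1.123, 0.591, 0.048, 1.609, -0.033, 0.943, -0.034], TCP at [0.251, -0.68, 0.245] pointing down, gripper open.
Joint ranges: [-2.69, 2.69], [-0.47, 2.24], [-1.27, 1.36], [0.19, 2.51], [-1.53, 4.68], [0.08, 2.07], [-3.09, 3.09]. Speed limits (rad/s): [2.57, 2.57, 3.14, 3.14, 3.14, 3.14, 3.14].

### API

Orientations are given as a unit quaternion [w, x, y, z].
In Python, from plant import readout, vision, workorder, r gives the robot as it stands. The module is installed in compiled form; this text tells all that it offers.
- The arm moves only by the tool drive_tool, never from a script. Its argument "series" is a list of rows, each an object with "travel": the shift along the tool's x, y, z scaled (see below), a list of three; "rotation": the turn, a rotation vector about the tool's x, y, z scaled (see below), a list of three; "jaw": the finger opening in mm, from 0 to 85.4. In form: [{"travel": [x, y, z], "rotation": [ax, ay, az], "jaw": jaw}, ...]. A call has exactly 5 rows; each row is the pose to reach, as a shift and turn from the pose commanded when the call began, along the tool's axes at that moment, turning the shorter way round; what a row does not reach only later rows make up. The controller multiplies each number of a shift by 400 mm and each number of a turn by pi rad. A row lasts 1/8 s, in which the tool goes at most 62.5 mm and 10.7 degrees, less where a joint would pass 70% of its speed; a pose out of reach is approached as far as the arm can. A call with a number of a shift or a turn outside -1 to 1 is refused whole. A call with a gripper value outside its range is refused whole. The fingers move at their own pace and stop on an object; the grip force is fixed at half the most. Time passes only in rows, so rows that repeat a pose let the fingers close, or fill a call up. It gives the time, the measured TCP pose, the force, the opening and the grip force at its end, in the units of the state.
- readout.get_obs(): the state, without advancing time (a new reading comes with each control period).
- vision.camera(name): name is "scene" or "top" or "wrist"; returns a dict with "image" (480x640x3 uint8, red, green, blue), "fx", "fy", "cx", "cy" (pixels), "rvec" (rotation vector, rad) and "tvec" (3), from world to camera coordinates, as OpenCV has them; the wrist camera has in their place "T_tool_cam" (4x4, takes a point from camera to tool coordinates, whose origin is the TCP and whose axes are the flange's). Camera axes: x right, y down, z forward; pixel columns grow to the right and rows downward; lengths in m; the calibration is good to about 2 mm. A picture is of the moment at which its call begins: read the wrist's pose just before it. There is no depth.
- workorder.hand_in(): hands the job in; it is judged then, once.
The state is a dict: "clock": time; "joint_positions": joint angles; "joint_vel": joint speeds; "effort": joint torques, N m; "position": TCP position; "orientation": TCP orientation; "wrist_force": force on the tool from outside, world axes, zero at the start; "moment": the same for the moment, N m; "finger_gap": finger opening in m; "gripper_force": force on a finger pad.
Only numpy, scipy, OpenCV 4.12 (cv2) and the standard library are available. Lean on these libraries where they do the work, as an engineer would, in place of code of your own. Each camera call takes 0.05 s, during which the arm holds its last target. There are 200 camera calls.

## Working session

There is one attempt and no reset: what is moved stays moved. The work goes in short steps, Python scripts to look and compute and a tool call to move; the robot and the scene stay as the last step left them, time stands still between calls to the robot, and variables do not carry over. Pictures are saved under pics/ and viewed, at most 10 in all, crops included, and the job is handed in when it is done.

Besides the shell and the picture viewer there is one more tool, called after "Request:" in YAML: its name, and indented under it one key for each argument. drive_tool: Moves the arm, as the interface text tells. Its arguments: {"type":"object","properties":{"series":{"type":"array"}},"required":["series"]}

```bash
mkdir -p pics; cat > h.py <<'E'
import numpy as np, cv2, json
from plant import readout, vision, workorder, r
from scipy.spatial.transform import Rotation as R
def pose():
    o=readout.get_obs(); q=np.array(o["orientation"]); T=np.eye(4)
    T[:3,:3]=R.from_quat(q[[1,2,3,0]]).as_matrix(); T[:3,3]=o["position"]; return T,o
def cam(name,fn=None):
    T,o=pose(); c=vision.camera(name)
    if name=="wrist": W=T@np.array(c["T_tool_cam"])
    else:
        W=np.eye(4); Rm=cv2.Rodrigues(np.array(c["rvec"],float))[0]
        W[:3,:3]=Rm.T; W[:3,3]=-Rm.T@np.array(c["tvec"]).ravel()
    c["W"]=W
    if fn: cv2.imwrite("pics/"+fn,c["image"][:,:,::-1]); np.savez("pics/"+fn+".npz",**{k:c[k] for k in("image","fx","fy","cx","cy","W")})
    return c
def ray(c,u,v,z):
    d=c["W"][:3,:3]@np.array([(u-c["cx"])/c["fx"],(v-c["cy"])/c["fy"],1]); p=c["W"][:3,3]
    return p+d*(z-p[2])/d[2]
def proj(c,P):
    q=c["W"][:3,:3].T@(np.array(P)-c["W"][:3,3]); return np.array([c["fx"]*q[0]/q[2]+c["cx"],c["fy"]*q[1]/q[2]+c["cy"]])
E
python3 - <<'E'
from h import *
for n in("scene","top","wrist"):
    c=cam(n,n+"0.png"); print(n,c["fx"],c["W"].round(3).tolist())
T,o=pose(); print(T.round(3).tolist(),o["clock"],o["wrist_force"],o["finger_gap"],r.tip_reach)
E
```

```text
scene 620.2866019531886 [[-0.609, 0.478, -0.634, 1.182], [0.793, 0.353, -0.496, 0.523], [-0.013, -0.805, -0.594, 0.661], [0.0, 0.0, 0.0, 1.0]]
top 512.7714714134681 [[0.03, -0.973, 0.229, 0.36], [-1.0, -0.029, 0.006, 0.034], [0.001, -0.229, -0.973, 0.934], [0.0, 0.0, 0.0, 1.0]]
wrist 359.49201024097874 [[0.346, -0.886, -0.309, 0.331], [-0.938, -0.328, -0.112, -0.65], [-0.002, 0.329, -0.944, 0.372], [0.0, 0.0, 0.0, 1.0]]
[[0.938, 0.347, -0.001, 0.251], [0.347, -0.938, 0.002, -0.68], [-0.0, -0.002, -1.0, 0.244], [0.0, 0.0, 0.0, 1.0]] 0.15 [-0.51597276  0.32647827 -0.39259498] 0.08556177517238088 0.014
```

View pics/top0.png

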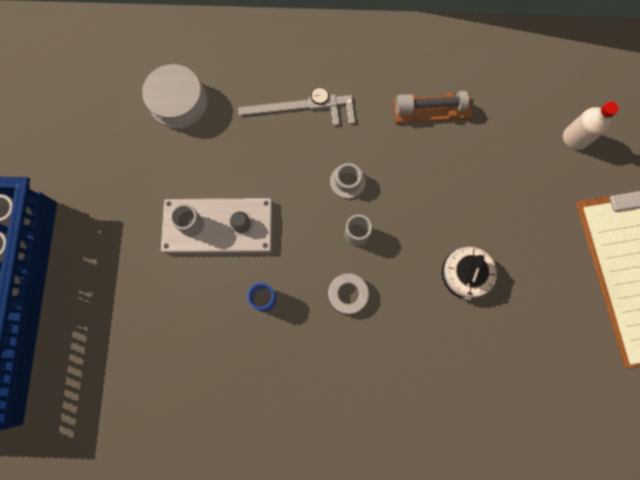

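View pics/scene0.png

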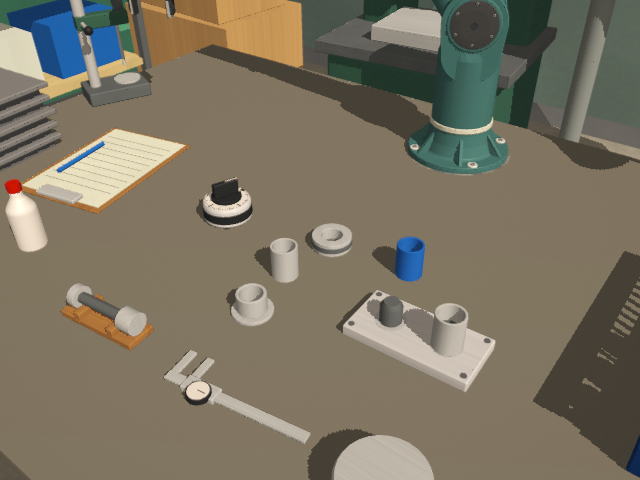

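The top view shows the sample at (358,229) between the bush (348,180) and the ring gauge (348,294). The empty post is at (239,222), the master at (184,217) and the timer at (470,272). The blue sleeve at (261,296) isn't part of the job. The scene view confirms this.

```bash
python3 - <<'E'
from h import *
c=dict(np.load("pics/top0.png.npz"))
for n,u,v,z in(("sample top",358,227,.06),("bush",348,177,.039),("ring",348,292,.024),("post top",239,219,.057),("master top",184,214,.08),("timer",470,269,.045),("plate",217,224,.02)): print(n,ray(c,u,v,z).round(3))
im=c["image"][170:310,130:510]; cv2.imwrite("pics/topcrop.png",cv2.resize(im[:,:,::-1],None,fx=2.1,fy=2.1,interpolation=cv2.INTER_CUBIC))
T,o=pose(); 
tgt=np.array([.55,-.045,.25]); print("travel units",(T[:3,:3].T@(tgt-T[:3,3])/.4).round(3)); D=T[:3,:3].T@np.array([[1,0,0],[0,-1,0],[0,0,-1]]); print(R.from_matrix(D).as_rotvec()/np.pi)
E
```

```text
sample top [ 0.573 -0.025  0.06 ]
bush [ 0.673 -0.007  0.039]
ring [ 0.463 -0.012  0.024]
post top [0.582 0.185 0.057]
master top [0.583 0.276 0.08 ]
timer [ 0.507 -0.223  0.045]
plate [0.581 0.231 0.02 ]
travel units [ 1.251 -1.229 -0.012]
[-0.00055537  0.00013648  0.11263877]
```

Request:
drive_tool:
  series:
    - {"travel": [0.6, -0.53, 0], "rotation": [0, 0, 0.1126], "jaw": 85}
    - {"travel": [0.6, -0.53, 0], "rotation": [0, 0, 0.1126], "jaw": 85}
    - {"travel": [0.6, -0.53, 0], "rotation": [0, 0, 0.1126], "jaw": 85}
    - {"travel": [0.6, -0.53, 0], "rotation": [0, 0, 0.1126], "jaw": 85}
    - {"travel": [0.6, -0.53, 0], "rotation": [0, 0, 0.1126], "jaw": 85}

```text
clock: 0.78
position: [0.4, -0.4029, 0.2452]
orientation: [-0.0, 1.0, 0.0, 0.0]
wrist_force: [0.7, -0.2, 0.0]
finger_gap: 0.085
gripper_force: 0.0
```

Request:
drive_tool:
  series:
    - {"travel": [0.3, -0.45, 0], "rotation": [0, 0, 0], "jaw": 85}
    - {"travel": [0.3, -0.45, 0], "rotation": [0, 0, 0], "jaw": 85}
    - {"travel": [0.3, -0.45, 0], "rotation": [0, 0, 0], "jaw": 85}
    - {"travel": [0.3, -0.45, 0], "rotation": [0, 0, 0], "jaw": 85}
    - {"travel": [0.3, -0.45, 0], "rotation": [0, 0, 0], "jaw": 85}

```text
clock: 1.4
position: [0.5209, -0.2216, 0.2451]
orientation: [-0.001, 1.0, 0.003, 0.0]
wrist_force: [-1.0, -0.1, 0.0]
finger_gap: 0.0848
gripper_force: 0.0
```

```bash
python3 -c "
from h import *
cam('wrist','w_timer.png')"
```

Request:
drive_tool:
  series:
    - {"travel": [0.16, -0.49, 0], "rotation": [0, 0, 0], "jaw": 85}
    - {"travel": [0.16, -0.49, 0], "rotation": [0, 0, 0], "jaw": 85}
    - {"travel": [0.16, -0.49, 0], "rotation": [0, 0, 0], "jaw": 85}
    - {"travel": [0.16, -0.49, 0], "rotation": [0, 0, 0], "jaw": 85}
    - {"travel": [0.16, -0.49, 0], "rotation": [0, 0, 0], "jaw": 85}

```text
clock: 2.08
position: [0.583, -0.0295, 0.2451]
orientation: [0.0, 1.0, 0.0, -0.0]
wrist_force: [-0.7, -0.7, 1.1]
finger_gap: 0.0852
gripper_force: 0.0
```

```bash
python3 -c "
from h import *
cam('wrist','w_sample.png')
a=cv2.imread('pics/w_timer.png');b=cv2.imread('pics/w_sample.png')
cv2.imwrite('pics/both.png',cv2.resize(np.vstack([a,b]),None,fx=.625,fy=.625,interpolation=cv2.INTER_AREA))"
```

```text
(no output)
```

View pics/both.png

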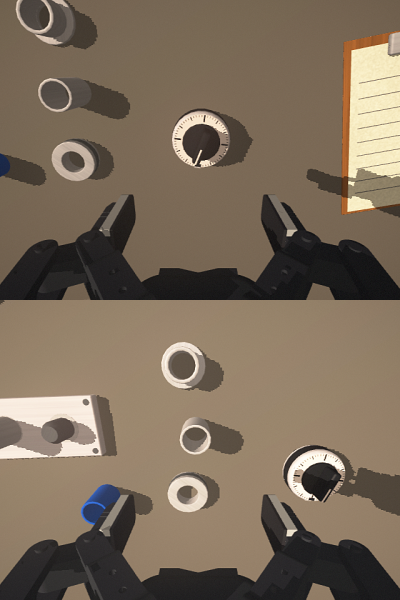

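The sample is near (312,219) in the full wrist image, with clear space on both sides in ±y. In the timer frame, the timer is near (320,222) and its pointer points toward the bottom of the image. I'll enlarge both.

```bash
python3 -c "
from h import *
a=cv2.imread('pics/w_timer.png')[160:280,260:380];b=cv2.imread('pics/w_sample.png')[155:275,255:375]
cv2.imwrite('pics/crops.png',cv2.resize(np.hstack([a,b]),(800,400),interpolation=cv2.INTER_CUBIC))"
```

```text
(no output)
```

View pics/crops.png

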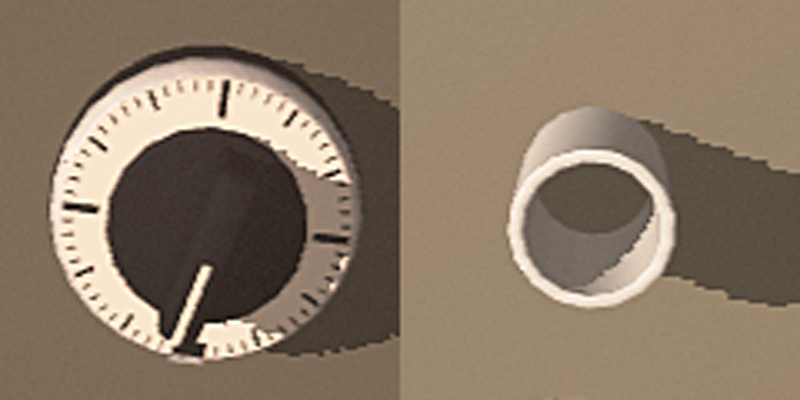

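Left crop: the timer's zero mark is at the bottom (px ≈316,265), 15 is at the left, and the pointer sits about 2–3 min clockwise of zero. Right crop: the sample's bright rim is centred near px (313,223).

```bash
cat >> h.py <<'E'
def rim(c,u,v,w=45,th=215):
    im=c["image"].min(2)[v-w:v+w,u-w:u+w]; m=(im>th).astype(np.uint8)
    cs=max(cv2.findContours(m,cv2.RETR_EXTERNAL,cv2.CHAIN_APPROX_NONE)[0],key=lambda k:np.prod(cv2.boundingRect(k)[2:]))
    e=cv2.fitEllipse(cs); return e[0][0]+u-w,e[0][1]+v-w,e[1]
E
python3 - <<'E'
from h import *
c=dict(np.load("pics/w_sample.png.npz"))
for th in(185,200,215,225):
    u,v,s=rim(c,313,223,30,th); print(th,u,v,s,ray(c,u,v,.06).round(4))
c2=dict(np.load("pics/top0.png.npz"))
P=ray(c,u,v,.06); print(proj(c2,P))
T,o=pose(); print(T.round(4).tolist(),np.round(o["joint_positions"],3))
E
```

```text
185 311.07972145080566 221.77574920654297 (46.031253814697266, 51.39398193359375) [ 0.576  -0.0242  0.06  ]
200 311.5809268951416 222.8532371520996 (45.93996810913086, 47.44089126586914) [ 0.575  -0.0246  0.06  ]
215 316.14786529541016 227.38907623291016 (50.253379821777344, 58.63072967529297) [ 0.5707 -0.0288  0.06  ]
225 306.53382873535156 217.80042839050293 (31.54742431640625, 42.788997650146484) [ 0.5798 -0.0201  0.06  ]
[355.03971055 223.37757604]
[[1.0, -0.0025, -0.0011, 0.5825], [-0.0025, -1.0, -0.0017, -0.0315], [-0.0011, 0.0017, -1.0, 0.2451], [0.0, 0.0, 0.0, 1.0]] [-0.068  0.414  0.058  1.936 -0.03   0.793 -1.567]
```

```bash
python3 - <<'E'
from h import *
c=cam("wrist","w_sample2.png")
for th in(195,200,205,210):
    u,v,s=rim(c,313,223,32,th); print(th,u,v,s,ray(c,u,v,.06).round(4))
T,o=pose(); print(T[:3,3],o["wrist_force"])
E
```

```text
195 309.28618812561035 222.23042106628418 (46.07958221435547, 47.988800048828125) [ 0.575  -0.0248  0.06  ]
200 309.2192440032959 222.18004417419434 (45.962242126464844, 47.72252655029297) [ 0.5751 -0.0247  0.06  ]
205 308.9457550048828 222.14243125915527 (45.69495391845703, 47.05732727050781) [ 0.5751 -0.0245  0.06  ]
210 308.7927875518799 222.07917022705078 (43.77973937988281, 45.678043365478516) [ 0.5752 -0.0243  0.06  ]
[ 0.58225017 -0.0324945   0.2451134 ] [-0.97670352 -0.68397273 -0.00353456]
```

Request:
drive_tool:
  series:
    - {"travel": [-0.018, -0.02, 0.1], "rotation": [0, 0, 0], "jaw": 85}
    - {"travel": [-0.018, -0.02, 0.2], "rotation": [0, 0, 0], "jaw": 85}
    - {"travel": [-0.018, -0.02, 0.3], "rotation": [0, 0, 0], "jaw": 85}
    - {"travel": [-0.018, -0.02, 0.3], "rotation": [0, 0, 0], "jaw": 85}
    - {"travel": [-0.018, -0.02, 0.3], "rotation": [0, 0, 0], "jaw": 85}

```text
clock: 2.8
position: [0.5765, -0.0229, 0.1264]
orientation: [0.0, 1.0, -0.001, 0.001]
wrist_force: [0.7, -0.9, 0.3]
finger_gap: 0.085
gripper_force: 0.0
```

```bash
python3 - <<'E'
from h import *
c=cam("wrist","w3.png"); T,o=pose(); print(T.round(4).tolist(),proj(c,[.575,-.0246,.06]))
E
```

```text
[[1.0, -0.0021, 0.0028, 0.5771], [-0.002, -1.0, -0.0006, -0.0223], [0.0028, 0.0006, -1.0, 0.127], [0.0, 0.0, 0.0, 1.0]] [319.99494424 269.90602414]
```

```bash
python3 - <<'E'
from h import *
c=dict(np.load("pics/w3.png.npz"))
for th in(190,200,210):
    u,v,s=rim(c,320,275,60,th); print(th,u,v,s,ray(c,u,v,.06).round(4))
E
```

```text
190 318.60802459716797 265.55524826049805 (69.85717010498047, 82.9752197265625) [ 0.5778 -0.0238  0.06  ]
200 320.004150390625 269.3000717163086 (67.96758270263672, 73.6579818725586) [ 0.5754 -0.0246  0.06  ]
210 319.3727340698242 269.13965606689453 (66.93826293945312, 72.15582275390625) [ 0.5755 -0.0242  0.06  ]
```

Request:
drive_tool:
  series:
    - {"travel": [-0.004, 0.005, 0.08], "rotation": [0, 0, 0], "jaw": 85}
    - {"travel": [-0.004, 0.005, 0.16], "rotation": [0, 0, 0], "jaw": 85}
    - {"travel": [-0.004, 0.005, 0.22], "rotation": [0, 0, 0], "jaw": 85}
    - {"travel": [-0.004, 0.005, 0.22], "rotation": [0, 0, 0], "jaw": 85}
    - {"travel": [-0.004, 0.005, 0.22], "rotation": [0, 0, 0], "jaw": 60}

```text
clock: 3.48
position: [0.5758, -0.0231, 0.039]
orientation: [0.0, 1.0, -0.0, 0.002]
wrist_force: [0.3, 0.9, 0.8]
finger_gap: 0.0695
gripper_force: 0.0
```

Request:
drive_tool:
  series:
    - {"travel": [0, 0, 0], "rotation": [0, 0, 0], "jaw": 52}
    - {"travel": [0, 0, 0], "rotation": [0, 0, 0], "jaw": 46}
    - {"travel": [0, 0, 0], "rotation": [0, 0, 0], "jaw": 38}
    - {"travel": [0, 0, 0], "rotation": [0, 0, 0], "jaw": 36}
    - {"travel": [0, 0, 0], "rotation": [0, 0, 0], "jaw": 36}

```text
clock: 4.1
position: [0.5755, -0.0235, 0.0392]
orientation: [0.0, 1.0, -0.0, 0.001]
wrist_force: [-1.2, -1.2, 9.2]
finger_gap: 0.0447
gripper_force: 59.9
```

Request:
drive_tool:
  series:
    - {"travel": [0, 0, -0.08], "rotation": [0, 0, 0], "jaw": 36}
    - {"travel": [0, 0, -0.2], "rotation": [0, 0, 0], "jaw": 36}
    - {"travel": [-0.03, -0.08, -0.3], "rotation": [0, 0, 0], "jaw": 36}
    - {"travel": [-0.08, -0.2, -0.38], "rotation": [0, 0, 0], "jaw": 36}
    - {"travel": [-0.12, -0.32, -0.4], "rotation": [0, 0, 0], "jaw": 36}

```text
clock: 4.72
position: [0.5266, 0.1064, 0.1999]
orientation: [-0.001, 1.0, -0.001, 0.002]
wrist_force: [0.4, -0.2, -2.7]
finger_gap: 0.0452
gripper_force: 62.2
```

Request:
drive_tool:
  series:
    - {"travel": [-0.02, -0.1, 0], "rotation": [0, 0, 0], "jaw": 36}
    - {"travel": [-0.02, -0.17, 0], "rotation": [0, 0, 0], "jaw": 36}
    - {"travel": [-0.02, -0.2, 0], "rotation": [0, 0, 0], "jaw": 36}
    - {"travel": [-0.02, -0.2, 0], "rotation": [0, 0, 0], "jaw": 36}
    - {"travel": [-0.02, -0.2, 0], "rotation": [0, 0, 0], "jaw": 36}

```text
clock: 5.35
position: [0.5183, 0.1831, 0.1971]
orientation: [0.001, 1.0, -0.001, -0.0]
wrist_force: [0.4, -0.2, -2.9]
finger_gap: 0.0452
gripper_force: 62.1
```

```bash
python3 - <<'E'
from h import *
c=cam("wrist","w_post.png"); T,o=pose(); print(T.round(4).tolist(),o["finger_gap"],o["gripper_force"],proj(c,[.582,.185,.057]))
E
```

```text
[[1.0, -0.0027, -0.0005, 0.5184], [-0.0027, -1.0, -0.0012, 0.183], [-0.0005, 0.0012, -1.0, 0.1972], [0.0, 0.0, 0.0, 1.0]] 0.044940758543339746 62.14296340942383 [313.98113663 145.63807785]
```

View pics/w_post.png

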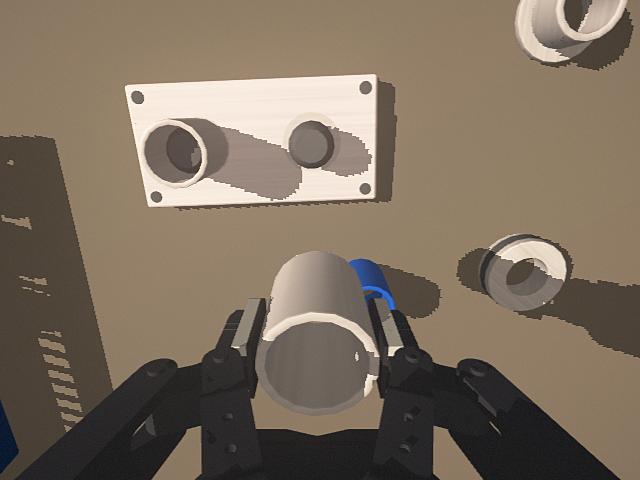

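The held sleeve is at the bottom centre. The empty post is near (311,145), the master near (176,153), and the blue sleeve is behind.

```bash
python3 - <<'E'
from h import *
c=dict(np.load("pics/w_post.png.npz")); im=c["image"].astype(int)
print([tuple(x) for x in im[145,270:350:4]]); print([tuple(x) for x in im[108:175:4,311]])
g=im[:,:,0]-im[:,:,2]
for th in(8,12,16):
    m=((g<th)&(im.max(2)<170)).astype(np.uint8)[100:185,265:355]
    k=max(cv2.findContours(m,0,cv2.CHAIN_APPROX_NONE)[0],key=cv2.contourArea); x,y,w,h=cv2.boundingRect(k)
    e=cv2.fitEllipse(k); print(th,(x+265,y+100,w,h),(e[0][0]+265,e[0][1]+100),e[1])
E
```

```text
[(np.int64(155), np.int64(135), np.int64(125)), (np.int64(155), np.int64(137), np.int64(125)), (np.int64(146), np.int64(128), np.int64(115)), (np.int64(251), np.int64(238), np.int64(226)), (np.int64(238), np.int64(223), np.int64(206)), (np.int64(120), np.int64(110), np.int64(101)), (np.int64(134), np.int64(124), np.int64(115)), (np.int64(129), np.int64(116), np.int64(111)), (np.int64(126), np.int64(115), np.int64(110)), (np.int64(128), np.int64(117), np.int64(111)), (np.int64(131), np.int64(118), np.int64(114)), (np.int64(131), np.int64(119), np.int64(110)), (np.int64(128), np.int64(116), np.int64(109)), (np.int64(129), np.int64(117), np.int64(110)), (np.int64(132), np.int64(121), np.int64(113)), (np.int64(86), np.int64(75), np.int64(70)), (np.int64(115), np.int64(103), np.int64(98)), (np.int64(145), np.int64(129), np.int64(120)), (np.int64(159), np.int64(140), np.int64(128)), (np.int64(157), np.int64(139), np.int64(129))]
[(np.int64(248), np.int64(234), np.int64(223)), (np.int64(234), np.int64(218), np.int64(200)), (np.int64(234), np.int64(221), np.int64(203)), (np.int64(168), np.int64(149), np.int64(139)), (np.int64(113), np.int64(102), np.int64(94)), (np.int64(116), np.int64(102), np.int64(97)), (np.int64(133), np.int64(118), np.int64(111)), (np.int64(129), np.int64(117), np.int64(110)), (np.int64(128), np.int64(119), np.int64(108)), (np.int64(128), np.int64(115), np.int64(107)), (np.int64(128), np.int64(118), np.int64(113)), (np.int64(129), np.int64(118), np.int64(112)), (np.int64(127), np.int64(116), np.int64(110)), (np.int64(128), np.int64(117), np.int64(109)), (np.int64(86), np.int64(76), np.int64(72)), (np.int64(146), np.int64(132), np.int64(123)), (np.int64(246), np.int64(231), np.int64(218))]Traceback (most recent call last):
  File "<stdin>", line 7, in <module>
ValueError: max() iterable argument is empty
```

```bash
python3 - <<'E'
from h import *
im=cv2.imread('pics/w_post.png')[105:180,270:350]
g=cv2.convertScaleAbs(im,alpha=1.6,beta=-90)
cv2.imwrite('pics/postcrop.png',cv2.resize(g,(640,600),interpolation=cv2.INTER_CUBIC))
E
```

```text
(no output)
```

View pics/postcrop.png

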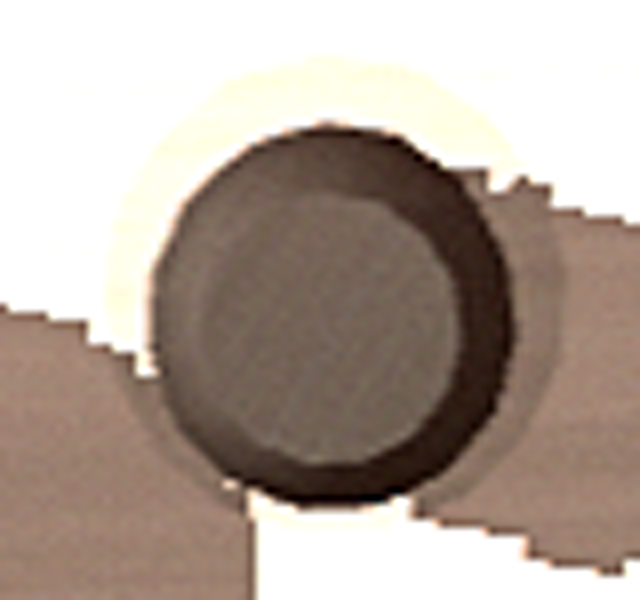

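The post's top disc is centred at about (311,146) px, its 35 mm shoulder at about (311,144), and its foot ring at about (311.5,141).

```bash
python3 - <<'E'
from h import *
c=dict(np.load("pics/w_post.png.npz"))
for u,v,z in((310.8,145.7,.057),(311.1,143.8,.048),(311.5,141.2,.02)): print(ray(c,u,v,z).round(4))
T,o=pose(); print(T[:3,3], R.from_matrix(T[:3,:3]).as_quat())
# held sleeve rim, expected if on tool axis
h=.0392; P=T@np.array([0,0,-(.06-h),1]); print(proj(c,P[:3]))
for th in(195,205,215):
    try:u,v,s=rim(c,318,360,70,th); print(th,u,v,s,ray(c,u,v,P[2])-P[:3])
    except Exception as e: print(e)
E
```

```text
[0.582  0.1873 0.057 ]
[0.5826 0.1872 0.048 ]
[0.5826 0.1873 0.02  ]
[0.51842475 0.18303624 0.19715104] [ 9.99998858e-01 -1.35070109e-03 -2.71177464e-04  6.21091404e-04]
[317.63791244 364.68257131]
195 314.10948181152344 374.9444808959961 (119.97222137451172, 122.39727020263672) [-0.00449248  0.00129131  0.        ]
205 308.5265693664551 336.9525604248047 (44.83195877075195, 87.09959411621094) [0.01167059 0.00315704 0.        ]
215 280.2219924926758 329.0413055419922 (9.562283515930176, 37.290401458740234) [0.01490611 0.01291341 0.        ]
```

Request:
drive_tool:
  series:
    - {"travel": [0.08, -0.013, 0], "rotation": [0, 0, 0], "jaw": 36}
    - {"travel": [0.16, -0.013, 0.04], "rotation": [0, 0, 0], "jaw": 36}
    - {"travel": [0.16, -0.013, 0.12], "rotation": [0, 0, 0], "jaw": 36}
    - {"travel": [0.16, -0.013, 0.2], "rotation": [0, 0, 0], "jaw": 36}
    - {"travel": [0.16, -0.013, 0.2], "rotation": [0, 0, 0], "jaw": 36}

```text
clock: 6.02
position: [0.5804, 0.1879, 0.1148]
orientation: [0.002, 1.0, -0.001, -0.003]
wrist_force: [0.1, -0.3, -2.4]
finger_gap: 0.045
gripper_force: 62.2
```

```bash
python3 - <<'E'
from h import *
c=cam("scene","s2.png"); cam("wrist","w_over.png"); T,o=pose(); print(T.round(4).tolist(),o["wrist_force"])
a=cv2.imread("pics/s2.png")[200:400,300:500]; b=cv2.imread("pics/w_over.png")
cv2.imwrite("pics/over.png",np.hstack([cv2.resize(a,(400,400)),cv2.resize(b,None,fx=.625,fy=.625)[0:300].repeat(1,0) if 0 else cv2.copyMakeBorder(cv2.resize(b,None,fx=.625,fy=.625),0,100,0,0,cv2.BORDER_CONSTANT)]))
E
```

```text
[[1.0, -0.0013, 0.0003, 0.5828], [-0.0013, -1.0, -0.0004, 0.1894], [0.0003, 0.0004, -1.0, 0.1177], [0.0, 0.0, 0.0, 1.0]] [-0.30150168 -1.17298503 -2.52442503]
```

View pics/over.png

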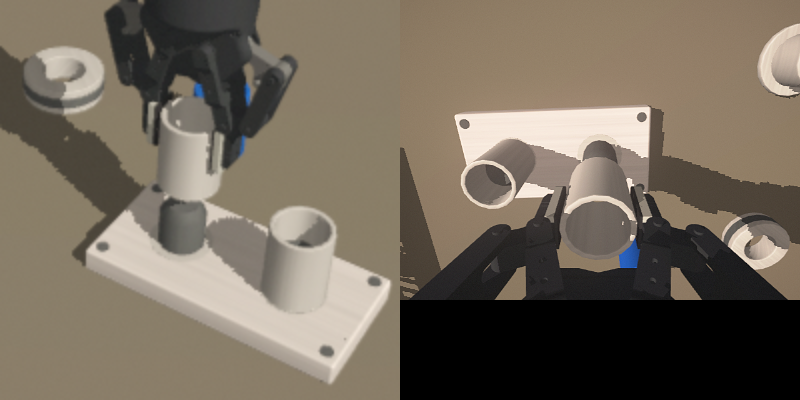

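The sleeve hangs above the post and nearly lines up with it in both views. I'll check the lateral offset numerically in the scene view.

```bash
python3 - <<'E'
from h import *
c=dict(np.load("pics/s2.png.npz")); f=lambda P:((proj(c,P)-[300,200])*2).round(1)
T,o=pose(); x,y,z=T[:3,3]; print(T[:3,3].round(4))
for h in(.02,.048,.057): print(h,f([.5824,.1873,h]))
for k in(-.0392,.0208): print("sleeve",f([x,y-.0002*0,z+k]))
im=c["image"].astype(int).sum(2)
for r_,lo,hi in((200+140//2,370,420),(200+170//2,370,420),(200+228//2,370,420),(200+236//2,370,420)):
    print(r_,im[r_,lo:hi].tolist())
E
```

```text
[0.5828 0.1894 0.1177]
0.02 [178.7 239.2]
0.048 [180.8 211.2]
0.057 [181.5 202. ]
sleeve [185.3 180.9]
sleeve [190.4 114.6]
270 [365, 369, 371, 348, 333, 338, 200, 96, 91, 231, 293, 306, 320, 325, 347, 373, 395, 413, 433, 449, 464, 481, 492, 504, 517, 529, 542, 547, 560, 568, 576, 582, 584, 584, 399, 304, 212, 412, 425, 428, 522, 422, 201, 140, 138, 108, 106, 144, 194, 189]
285 [370, 369, 368, 368, 369, 371, 370, 370, 332, 305, 311, 328, 343, 371, 390, 413, 435, 451, 464, 478, 495, 504, 519, 529, 541, 552, 562, 575, 579, 582, 588, 590, 589, 399, 332, 325, 339, 391, 458, 552, 563, 474, 380, 357, 366, 368, 366, 371, 367, 371]
314 [586, 406, 362, 364, 368, 358, 339, 331, 328, 224, 170, 177, 194, 211, 228, 243, 256, 268, 279, 299, 310, 313, 317, 324, 333, 333, 336, 338, 340, 339, 333, 322, 359, 345, 360, 368, 367, 364, 367, 365, 367, 364, 364, 370, 370, 365, 367, 372, 368, 367]
318 [616, 612, 606, 601, 568, 379, 332, 329, 332, 189, 168, 181, 194, 215, 233, 250, 267, 270, 281, 303, 306, 309, 316, 323, 330, 333, 333, 334, 331, 333, 327, 316, 291, 327, 333, 337, 348, 358, 360, 361, 364, 365, 367, 367, 367, 366, 367, 364, 364, 366]
```

Request:
drive_tool:
  series:
    - {"travel": [0.001, 0.0045, 0.02], "rotation": [0, 0, 0], "jaw": 36}
    - {"travel": [0.001, 0.0045, 0.04], "rotation": [0, 0, 0], "jaw": 36}
    - {"travel": [0.001, 0.0045, 0.055], "rotation": [0, 0, 0], "jaw": 36}
    - {"travel": [0.001, 0.0045, 0.065], "rotation": [0, 0, 0], "jaw": 36}
    - {"travel": [0.001, 0.0045, 0.07], "rotation": [0, 0, 0], "jaw": 36}

```text
clock: 6.75
position: [0.5826, 0.1886, 0.089]
orientation: [0.0, 1.0, 0.0, -0.0]
wrist_force: [-0.5, 0.9, -2.4]
finger_gap: 0.0454
gripper_force: 62.3
```

```bash
python3 - <<'E'
from h import *
T,o=pose(); print(T.round(4).tolist(),o["wrist_force"],o["moment"])
E
```

```text
[[1.0, 0.0003, -0.0003, 0.5826], [0.0003, -1.0, -0.0001, 0.1886], [-0.0003, 0.0001, -1.0, 0.089], [0.0, 0.0, 0.0, 1.0]] [-0.49457985  0.85069547 -2.3622815 ] [-0.01935736 -0.05319162  0.03059966]
```

Request:
drive_tool:
  series:
    - {"travel": [0, 0, 0.008], "rotation": [0, 0, 0], "jaw": 36}
    - {"travel": [0, 0, 0.016], "rotation": [0, 0, 0], "jaw": 36}
    - {"travel": [0, 0, 0.022], "rotation": [0, 0, 0], "jaw": 36}
    - {"travel": [0, 0, 0.028], "rotation": [0, 0, 0], "jaw": 36}
    - {"travel": [0, 0, 0.032], "rotation": [0, 0, 0], "jaw": 36}

```text
clock: 7.38
position: [0.5827, 0.1885, 0.0763]
orientation: [0.0, 1.0, 0.0, -0.0]
wrist_force: [0.1, -0.7, -2.1]
finger_gap: 0.0453
gripper_force: 62.3
```

Free fit so far. I'll keep going down to about 2 mm above home.

Request:
drive_tool:
  series:
    - {"travel": [0, 0, 0.008], "rotation": [0, 0, 0], "jaw": 36}
    - {"travel": [0, 0, 0.016], "rotation": [0, 0, 0], "jaw": 36}
    - {"travel": [0, 0, 0.024], "rotation": [0, 0, 0], "jaw": 36}
    - {"travel": [0, 0, 0.032], "rotation": [0, 0, 0], "jaw": 36}
    - {"travel": [0, 0, 0.037], "rotation": [0, 0, 0], "jaw": 36}

```text
clock: 8.0
position: [0.5827, 0.1885, 0.0614]
orientation: [0.0, 1.0, 0.0, -0.0]
wrist_force: [0.5, -0.3, -2.7]
finger_gap: 0.0448
gripper_force: 62.3
```

Request:
drive_tool:
  series:
    - {"travel": [0, 0, 0.001], "rotation": [0, 0, 0], "jaw": 36}
    - {"travel": [0, 0, 0.002], "rotation": [0, 0, 0], "jaw": 36}
    - {"travel": [0, 0, 0.003], "rotation": [0, 0, 0], "jaw": 36}
    - {"travel": [0, 0, 0.004], "rotation": [0, 0, 0], "jaw": 36}
    - {"travel": [0, 0, 0.0045], "rotation": [0, 0, 0], "jaw": 36}

```text
clock: 8.62
position: [0.5828, 0.1886, 0.0599]
orientation: [-0.0, 1.0, 0.0, 0.0]
wrist_force: [-0.6, 0.3, -2.4]
finger_gap: 0.0448
gripper_force: 62.3
```

Request:
drive_tool:
  series:
    - {"travel": [0, 0, 0.0005], "rotation": [0, 0, 0], "jaw": 36}
    - {"travel": [0, 0, 0.001], "rotation": [0, 0, 0], "jaw": 36}
    - {"travel": [0, 0, 0.0015], "rotation": [0, 0, 0], "jaw": 36}
    - {"travel": [0, 0, 0.002], "rotation": [0, 0, 0], "jaw": 36}
    - {"travel": [0, 0, 0.002], "rotation": [0, 0, 0], "jaw": 36}

```text
clock: 9.25
position: [0.5827, 0.1885, 0.0593]
orientation: [0.0, 1.0, 0.0, -0.0]
wrist_force: [-0.7, -0.6, 1.0]
finger_gap: 0.0453
gripper_force: 62.4
```

The sleeve touched the plate at about 3 N. Next I'll release it with a limited opening and retreat.

Request:
drive_tool:
  series:
    - {"travel": [0, 0, 0], "rotation": [0, 0, 0], "jaw": 48}
    - {"travel": [0, 0, 0], "rotation": [0, 0, 0], "jaw": 54}
    - {"travel": [0, 0, 0], "rotation": [0, 0, 0], "jaw": 60}
    - {"travel": [0, 0, 0], "rotation": [0, 0, 0], "jaw": 64}
    - {"travel": [0, 0, 0], "rotation": [0, 0, 0], "jaw": 64}

```text
clock: 9.88
position: [0.5828, 0.1885, 0.0591]
orientation: [0.0, 1.0, 0.0, 0.0]
wrist_force: [0.5, -0.1, -0.1]
finger_gap: 0.0636
gripper_force: 0.0
```

Request:
drive_tool:
  series:
    - {"travel": [0, 0, -0.06], "rotation": [0, 0, 0], "jaw": 64}
    - {"travel": [0, 0, -0.16], "rotation": [0, 0, 0], "jaw": 64}
    - {"travel": [0, 0, -0.3], "rotation": [0, 0, 0], "jaw": 64}
    - {"travel": [0, 0, -0.4], "rotation": [0, 0, 0], "jaw": 64}
    - {"travel": [0, 0, -0.4], "rotation": [0, 0, 0], "jaw": 64}

```text
clock: 10.5
position: [0.5851, 0.1893, 0.2229]
orientation: [-0.001, 1.0, -0.0, 0.004]
wrist_force: [0.5, -0.2, 0.4]
finger_gap: 0.0641
gripper_force: 0.0
```

```bash
python3 - <<'E'
from h import *
cam("scene","s3.png"); c=cam("wrist","w5.png"); T,o=pose(); print(T.round(4).tolist(),o["wrist_force"],o["finger_gap"],np.round(o["joint_positions"],3))
a=cv2.imread("pics/s3.png")[200:400,300:500]; b=cv2.imread("pics/w5.png")[100:400,120:520]
b=cv2.copyMakeBorder(b,0,100,0,0,cv2.BORDER_CONSTANT)
cv2.imwrite("pics/rel.png",np.hstack([cv2.resize(a,(400,400)),b]))
E
```

```text
[[1.0, 0.0001, -0.0, 0.5824], [0.0001, -1.0, 0.0, 0.1884], [-0.0, -0.0, -1.0, 0.2191], [0.0, 0.0, 0.0, 1.0]] [-0.7781531  -0.29423032 -0.56269414] 0.06394723796184745 [-0.432  0.48   0.063  1.896 -0.042  0.767 -1.917]
```

View pics/rel.png

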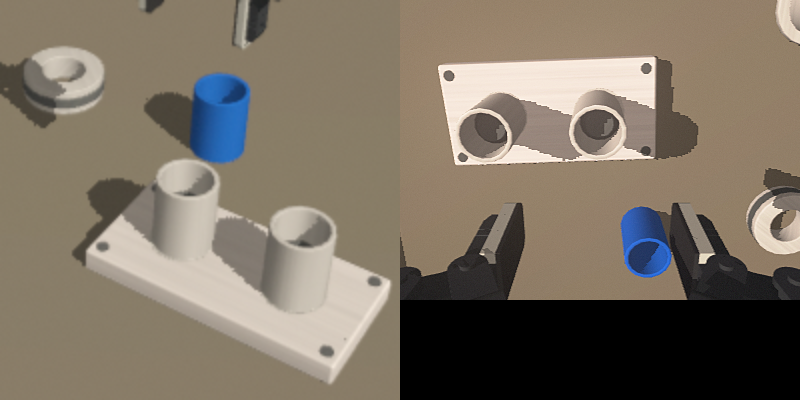

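The sleeve is home on the free post at the same height as the master. Next I'll move to the timer while turning the wrist to the side with more joint range.

Request:
drive_tool:
  series:
    - {"travel": [-0.08, 0.35, 0], "rotation": [0, 0, -0.29], "jaw": 64}
    - {"travel": [-0.08, 0.35, 0], "rotation": [0, 0, -0.29], "jaw": 64}
    - {"travel": [-0.08, 0.35, 0], "rotation": [0, 0, -0.29], "jaw": 64}
    - {"travel": [-0.08, 0.35, 0], "rotation": [0, 0, -0.29], "jaw": 64}
    - {"travel": [-0.08, 0.35, 0], "rotation": [0, 0, -0.29], "jaw": 50}

```text
clock: 11.22
position: [0.5492, 0.0477, 0.2171]
orientation: [-0.001, 0.897, 0.442, -0.002]
wrist_force: [-0.1, -0.7, -0.4]
finger_gap: 0.0501
gripper_force: 0.0
```

```bash
python3 - <<'E'
from h import *
c=dict(np.load("pics/w_timer.png.npz"))
for n,u,v,z in(("c",321.8,226,.044),("zero",316.2,265.5,.042),("thirty",327.5,188,.042),("p1",322,240.5,.078),("p0",312.8,263,.078)): print(n,ray(c,u,v,z).round(4))
T,o=pose(); print(T.round(3).tolist(),np.round(o["joint_positions"],2))
print((T[:3,:3].T@(np.array([.50,-.22,.22])-T[:3,3])/.4).round(3))
E
```

```text
c [ 0.5052 -0.226   0.044 ]
zero [ 0.4633 -0.2208  0.042 ]
thirty [ 0.5415 -0.2309  0.042 ]
p1 [ 0.5024 -0.2258  0.078 ]
p0 [ 0.4812 -0.2178  0.078 ]
[[0.609, 0.793, -0.004, 0.549], [0.793, -0.609, -0.0, 0.048], [-0.003, -0.003, -1.0, 0.217], [0.0, 0.0, 0.0, 1.0]] [-0.04  0.42 -0.18  2.02  0.11  0.72 -0.93]
[-0.606  0.31  -0.007]
```

Request:
drive_tool:
  series:
    - {"travel": [-0.45, 0.23, 0], "rotation": [0, 0, -0.29], "jaw": 50}
    - {"travel": [-0.45, 0.23, 0], "rotation": [0, 0, -0.29], "jaw": 50}
    - {"travel": [-0.45, 0.23, 0], "rotation": [0, 0, -0.29], "jaw": 50}
    - {"travel": [-0.45, 0.23, 0], "rotation": [0, 0, -0.29], "jaw": 50}
    - {"travel": [-0.45, 0.23, 0], "rotation": [0, 0, -0.29], "jaw": 50}

```text
clock: 11.85
position: [0.5109, -0.1526, 0.2169]
orientation: [-0.002, 0.613, 0.79, -0.001]
wrist_force: [0.4, 0.5, 0.4]
finger_gap: 0.0501
gripper_force: 0.0
```

```bash
cat >> h.py <<'E'
def go(p,yaw):  # yaw: direction of tool x, deg in world; prints travel & rotation units
    T,o=pose(); x=np.array([np.cos(np.radians(yaw)),np.sin(np.radians(yaw)),0]); z=np.array([0,0,-1.])
    G=np.c_[x,np.cross(z,x),z]; print("now",T[:3,3].round(4),"yaw",np.degrees(np.arctan2(T[1,0],T[0,0])).round(2),"tilt",T[:2,2].round(4),"F",np.round(o["wrist_force"],1),"M",np.round(o["moment"],2))
    print("travel",(T[:3,:3].T@(np.array(p)-T[:3,3])/.4).round(4),"rot",(R.from_matrix(T[:3,:3].T@G).as_rotvec()/np.pi).round(4))
E
python3 -c "
from h import *
go([.506,-.226,.2],159)"
```

```text
now [ 0.5109 -0.1526  0.2169] yaw 104.45 tilt [-0.0046  0.0007] F [0.4 0.5 0.4] M [ 0.04 -0.03 -0.02]
travel [-0.1747 -0.0575  0.0422] rot [-0.001  -0.0012 -0.303 ]
```

Request:
drive_tool:
  series:
    - {"travel": [-0.175, -0.057, 0.04], "rotation": [-0.001, -0.001, -0.296], "jaw": 50}
    - {"travel": [-0.175, -0.057, 0.04], "rotation": [-0.001, -0.001, -0.296], "jaw": 50}
    - {"travel": [-0.175, -0.057, 0.04], "rotation": [-0.001, -0.001, -0.296], "jaw": 50}
    - {"travel": [-0.175, -0.057, 0.04], "rotation": [-0.001, -0.001, -0.296], "jaw": 50}
    - {"travel": [-0.175, -0.057, 0.04], "rotation": [-0.001, -0.001, -0.296], "jaw": 50}

```text
clock: 12.48
position: [0.507, -0.2231, 0.2011]
orientation: [0.0, 0.191, 0.982, 0.001]
wrist_force: [0.2, -0.5, -0.2]
finger_gap: 0.0499
gripper_force: 0.0
```

Request:
drive_tool:
  series:
    - {"travel": [0, 0, 0], "rotation": [0, 0, -0.007], "jaw": 50}
    - {"travel": [0, 0, 0], "rotation": [0, 0, -0.007], "jaw": 50}
    - {"travel": [0, 0, 0], "rotation": [0, 0, -0.007], "jaw": 50}
    - {"travel": [0, 0, 0], "rotation": [0, 0, -0.007], "jaw": 50}
    - {"travel": [0, 0, 0], "rotation": [0, 0, -0.007], "jaw": 50}

```text
clock: 13.1
position: [0.5086, -0.2235, 0.2032]
orientation: [0.002, 0.183, 0.983, 0.0]
wrist_force: [0.2, -0.2, 0.3]
finger_gap: 0.0502
gripper_force: 0.0
```

```bash
python3 - <<'E'
from h import *
go([.506,-.226,.1],159)
c=cam("wrist","w6.png"); print(proj(c,[.506,-.226,.05]), np.round(pose()[1]["joint_positions"],2))
u,v=proj(c,[.506,-.226,.05]).astype(int); print(u,v)
cv2.imwrite("pics/t6.png",cv2.resize(cv2.imread("pics/w6.png")[v-70:v+70,u-70:u+70],(560,560),interpolation=cv2.INTER_CUBIC))
E
```

```text
now [ 0.5086 -0.2235  0.2032] yaw 158.93 tilt [ 0.0044 -0.0006] F [ 0.2 -0.2  0.3] M [-0.03 -0.01  0.04]
travel [ 0.0048 -0.0085  0.258 ] rot [ 0.0003  0.0014 -0.0004]
[312.35053127 221.81705217] [ 0.79  0.5  -0.62  2.01  0.42  0.75  1.12]
312 221
```

View pics/t6.png

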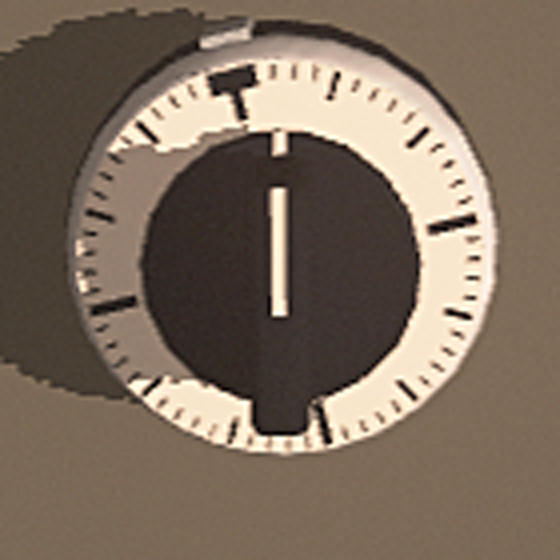

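The pointer line is vertical in this view, so the tool is aligned with the bar. The skirt circle is centred at crop (280.5,266), px ≈(312,217). Dial marks 0, 15, 30 and 45 are at crop (228,75), (478,220), (330,440) and (92,308).

```bash
python3 - <<'E'
from h import *
c=dict(np.load("pics/w6.png.npz"))
g=lambda x,y,z: ray(c,242+(x+.5)/4-.5,151+(y+.5)/4-.5,z)
m={n:g(x,y,.042) for n,x,y in(("0",228,75),("15",478,220),("30",330,440),("45",92,308))}
print("dial c",sum(m.values())/4); 
for a,b in(("30","0"),("45","15")): d=m[b]-m[a]; print(a,b,np.degrees(np.arctan2(d[1],d[0])),np.linalg.norm(d))
print("skirt",g(280.5,266,.05)); a,b=g(281,316,.078),g(279,188,.078); d=b-a; print("ptr",a,b,np.degrees(np.arctan2(d[1],d[0])), "bar butt",g(282,433,.078))
print("lat vs TCP of line:",(np.linalg.inv(np.r_[pose()[0]])@np.r_[(a+b)/2,1]).round(4))
go(g(280.5,266,.05)*[1,1,0]+[0,0,.1],159)
E
```

```text
dial c [ 0.50412495 -0.22553965  0.042     ]
30 0 173.7513659758851 0.08151190778786728
45 15 82.19783030427523 0.08273210048497291
skirt [ 0.50213041 -0.22501261  0.05      ]
ptr [ 0.50380622 -0.22519262  0.078     ] [ 0.48124447 -0.21676106  0.078     ] 159.50875538117253 bar butt [ 0.52563568 -0.23351861  0.078     ]
lat vs TCP of line: [ 0.0164 -0.0036  0.1251  1.    ]
now [ 0.5086 -0.2235  0.2032] yaw 158.94 tilt [ 0.0044 -0.0005] F [-0.4  0.   0. ] M [ 0.04  0.   -0.05]
travel [ 0.0147 -0.0097  0.2579] rot [ 0.0004  0.0014 -0.0003]
```

```bash
python3 -c "
from h import *
go([.5035,-.2252,.1],159.3)"
```

```text
now [ 0.5086 -0.2235  0.2032] yaw 158.94 tilt [ 0.0044 -0.0005] F [-0.4  0.   0. ] M [ 0.04  0.   -0.05]
travel [ 0.0114 -0.0089  0.2579] rot [ 0.0003  0.0014 -0.002 ]
```

Request:
drive_tool:
  series:
    - {"travel": [0.0114, -0.009, 0.08], "rotation": [0, 0.001, -0.002], "jaw": 28}
    - {"travel": [0.0114, -0.009, 0.16], "rotation": [0, 0.001, -0.002], "jaw": 28}
    - {"travel": [0.0114, -0.009, 0.22], "rotation": [0, 0.001, -0.002], "jaw": 28}
    - {"travel": [0.0114, -0.009, 0.245], "rotation": [0, 0.001, -0.002], "jaw": 28}
    - {"travel": [0.0114, -0.009, 0.245], "rotation": [0, 0.001, -0.002], "jaw": 28}

```text
clock: 13.78
position: [0.5034, -0.2252, 0.1049]
orientation: [0.0, 0.18, 0.984, 0.001]
wrist_force: [0.3, -0.4, 0.1]
finger_gap: 0.0281
gripper_force: 0.0
```

```bash
python3 - <<'E'
from h import *
go([.5035,-.2252,.070],159.3)
cam("wrist","w7.png")
E
```

```text
now [ 0.5034 -0.2252  0.1049] yaw 159.31 tilt [0.0007 0.001 ] F [ 0.3 -0.4  0.1] M [-0.01  0.01 -0.04]
travel [-0.0003 -0.      0.0872] rot [0.0004 0.0001 0.0001]
```

View pics/w7.png

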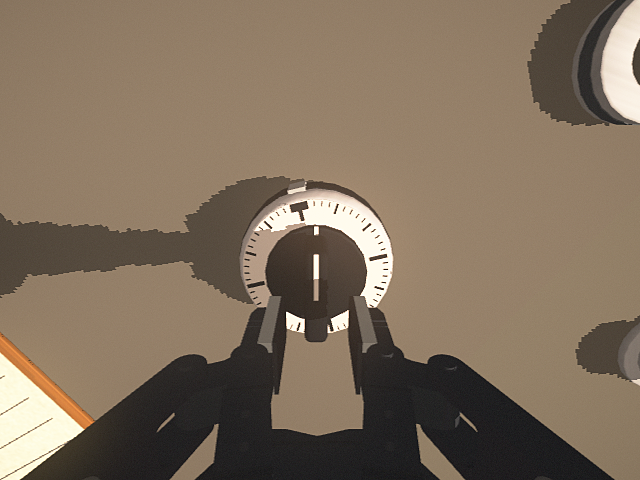

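The bar is centred between the fingers, with its line at px x=316 and the pads at about 278 and 354. I'll descend and close above the skirt.

Request:
drive_tool:
  series:
    - {"travel": [0, 0, 0.03], "rotation": [0, 0, 0], "jaw": 28}
    - {"travel": [0, 0, 0.06], "rotation": [0, 0, 0], "jaw": 28}
    - {"travel": [0, 0, 0.08], "rotation": [0, 0, 0], "jaw": 28}
    - {"travel": [0, 0, 0.085], "rotation": [0, 0, 0], "jaw": 24}
    - {"travel": [0, 0, 0.085], "rotation": [0, 0, 0], "jaw": 20}

```text
clock: 14.45
position: [0.5034, -0.2252, 0.0709]
orientation: [0.0, 0.18, 0.984, 0.001]
wrist_force: [0.7, -0.0, 0.9]
finger_gap: 0.0198
gripper_force: 0.0
```

Request:
drive_tool:
  series:
    - {"travel": [0, 0, 0], "rotation": [0, 0, 0], "jaw": 17}
    - {"travel": [0, 0, 0], "rotation": [0, 0, 0], "jaw": 14}
    - {"travel": [0, 0, 0], "rotation": [0, 0, 0], "jaw": 11}
    - {"travel": [0, 0, 0], "rotation": [0, 0, 0], "jaw": 5}
    - {"travel": [0, 0, 0], "rotation": [0, 0, 0], "jaw": 3}

```text
clock: 15.08
position: [0.5035, -0.2256, 0.0714]
orientation: [0.001, 0.18, 0.984, 0.0]
wrist_force: [-1.0, -0.8, 3.7]
finger_gap: 0.0108
gripper_force: 59.8
```

```bash
python3 - <<'E'
from h import *
go([.5035,-.2252,.068],159.3)
E
```

```text
now [ 0.5035 -0.2256  0.0714] yaw 159.29 tilt [0.0015 0.0002] F [-1.  -0.8  3.7] M [-0.17  0.16  0.  ]
travel [0.0003 0.001  0.0085] rot [ 0.0002  0.0004 -0.0001]
```

Request:
drive_tool:
  series:
    - {"travel": [0, 0, 0.0003], "rotation": [0, 0, 0], "jaw": 3}
    - {"travel": [0, 0, 0.0006], "rotation": [0, 0, 0], "jaw": 3}
    - {"travel": [0, 0, 0.0008], "rotation": [0, 0, 0], "jaw": 3}
    - {"travel": [0, 0, 0.001], "rotation": [0, 0, 0], "jaw": 3}
    - {"travel": [0, 0, 0.001], "rotation": [0, 0, 0], "jaw": 3}

```text
clock: 15.7
position: [0.5035, -0.2256, 0.0714]
orientation: [0.001, 0.18, 0.984, 0.0]
wrist_force: [-1.8, -0.7, 8.3]
finger_gap: 0.0106
gripper_force: 60.3
```

Request:
drive_tool:
  series:
    - {"travel": [0, 0, 0.0004], "rotation": [0, 0, 0], "jaw": 3}
    - {"travel": [0, 0, 0.0008], "rotation": [0, 0, 0], "jaw": 3}
    - {"travel": [0, 0, 0.0012], "rotation": [0, 0, 0], "jaw": 3}
    - {"travel": [0, 0, 0.0016], "rotation": [0, 0, 0], "jaw": 3}
    - {"travel": [0, 0, 0.0016], "rotation": [0, 0, 0], "jaw": 3}

```text
clock: 16.32
position: [0.5035, -0.2256, 0.0713]
orientation: [0.001, 0.18, 0.984, -0.0]
wrist_force: [-3.1, -0.8, 12.9]
finger_gap: 0.0108
gripper_force: 61.2
```

```bash
python3 - <<'E'
from h import *
go([.5035,-.2252,.068],83)
E
```

```text
now [ 0.5035 -0.2256  0.0713] yaw 159.29 tilt [ 0.0014 -0.0008] F [-3.1 -0.8 12.9] M [-0.03  0.68  0.02]
travel [0.0005 0.0009 0.0084] rot [3.000e-04 5.000e-04 4.239e-01]
```

Request:
drive_tool:
  series:
    - {"travel": [0, 0, 0.0004], "rotation": [0, 0, 0], "jaw": 3}
    - {"travel": [0, 0, 0.0008], "rotation": [0, 0, 0], "jaw": 3}
    - {"travel": [0, 0, 0.0012], "rotation": [0, 0, 0], "jaw": 3}
    - {"travel": [0, 0, 0.0014], "rotation": [0, 0, 0], "jaw": 3}
    - {"travel": [0, 0, 0.0014], "rotation": [0, 0, 0], "jaw": 3}

```text
clock: 16.95
position: [0.5035, -0.2256, 0.0713]
orientation: [0.001, 0.18, 0.984, -0.0]
wrist_force: [-3.2, -0.4, 17.7]
finger_gap: 0.0106
gripper_force: 61.8
```

Request:
drive_tool:
  series:
    - {"travel": [0, 0, 0], "rotation": [0, 0, 0.008], "jaw": 3}
    - {"travel": [0, 0, 0], "rotation": [0, 0, 0.018], "jaw": 3}
    - {"travel": [0, 0, 0], "rotation": [0, 0, 0.03], "jaw": 3}
    - {"travel": [0, 0, 0], "rotation": [0, 0, 0.042], "jaw": 3}
    - {"travel": [0, 0, 0], "rotation": [0, 0, 0.055], "jaw": 3}

```text
clock: 17.58
position: [0.5036, -0.2255, 0.0713]
orientation: [0.001, 0.264, 0.965, -0.0]
wrist_force: [-3.7, 0.8, 17.6]
finger_gap: 0.0109
gripper_force: 61.8
```

```bash
python3 - <<'E'
from h import *
go([.5035,-.2256,.0713],83)
E
```

```text
now [ 0.5036 -0.2255  0.0713] yaw 149.41 tilt [ 0.0015 -0.0013] F [-3.7  0.8 17.6] M [-0.04  0.86  0.22]
travel [ 0.0001 -0.0002  0.    ] rot [3.00e-04 6.00e-04 3.69e-01]
```

The moment about z is 0.22 N m, so the knob is turning, and the press is steady at 17.6 N.

Request:
drive_tool:
  series:
    - {"travel": [0, 0, 0], "rotation": [0, 0, 0.022], "jaw": 3}
    - {"travel": [0, 0, 0], "rotation": [0, 0, 0.046], "jaw": 3}
    - {"travel": [0, 0, 0], "rotation": [0, 0, 0.07], "jaw": 3}
    - {"travel": [0, 0, 0], "rotation": [0, 0, 0.095], "jaw": 3}
    - {"travel": [0, 0, 0], "rotation": [0, 0, 0.12], "jaw": 3}

```text
clock: 18.2
position: [0.5037, -0.2255, 0.0713]
orientation: [0.001, 0.44, 0.898, 0.0]
wrist_force: [-3.1, -0.9, 17.8]
finger_gap: 0.0104
gripper_force: 61.7
```

```bash
python3 - <<'E'
from h import *
go([.5035,-.2256,.0713],83)
c=cam("top","top2.png"); c0=dict(np.load("pics/top0.png.npz"))
# zero-tab/dial shift check: bright dial mask centroid, old vs new scene
w=cam("scene","s4.png"); w0=dict(np.load("pics/scene0.png.npz"))
for k in(w0,w):
    m=(k["image"][200:235,195:260].min(2)>150); print(np.argwhere(m).mean(0),m.sum(), np.argwhere(m).max(0),np.argwhere(m).min(0))
E
```

```text
now [ 0.5037 -0.2255  0.0713] yaw 127.75 tilt [ 0.0019 -0.0009] F [-3.1 -0.9 17.8] M [0.11 0.79 0.21]
travel [ 0.0001 -0.0007  0.0001] rot [0.0005 0.0005 0.2486]
[ 9.87985866 32.63074205] 566 [27 55] [0 9]
[10.05498282 32.35395189] 582 [27 55] [0 9]
```

The housing hasn't moved, so I'll continue the turn: 44.7° remain.

Request:
drive_tool:
  series:
    - {"travel": [0, 0, 0], "rotation": [0, 0, 0.024], "jaw": 3}
    - {"travel": [0, 0, 0], "rotation": [0, 0, 0.05], "jaw": 3}
    - {"travel": [0, 0, 0], "rotation": [0, 0, 0.075], "jaw": 3}
    - {"travel": [0, 0, 0], "rotation": [0, 0, 0.1], "jaw": 3}
    - {"travel": [0, 0, 0], "rotation": [0, 0, 0.125], "jaw": 3}

```text
clock: 18.92
position: [0.5039, -0.2254, 0.0713]
orientation: [0.001, 0.607, 0.795, 0.0]
wrist_force: [-3.7, 0.4, 16.5]
finger_gap: 0.0103
gripper_force: 61.7
```

Request:
drive_tool:
  series:
    - {"travel": [0, 0, 0], "rotation": [0, 0, 0.024], "jaw": 3}
    - {"travel": [0, 0, 0], "rotation": [0, 0, 0.05], "jaw": 3}
    - {"travel": [0, 0, 0], "rotation": [0, 0, 0.075], "jaw": 3}
    - {"travel": [0, 0, 0], "rotation": [0, 0, 0.1], "jaw": 3}
    - {"travel": [0, 0, 0], "rotation": [0, 0, 0.123], "jaw": 3}

```text
clock: 19.55
position: [0.5041, -0.2254, 0.0713]
orientation: [0.001, 0.748, 0.663, 0.001]
wrist_force: [-2.9, 0.8, 16.8]
finger_gap: 0.0105
gripper_force: 61.7
```

```bash
python3 - <<'E'
from h import *
go([.5035,-.2256,.0713],83)
w=cam("scene","s5.png"); w0=dict(np.load("pics/scene0.png.npz"))
for k in(w0,w):
    m=(k["image"][200:235,195:260].min(2)>150); print(np.argwhere(m).mean(0),m.sum(), np.argwhere(m).max(0),np.argwhere(m).min(0))
E
```

```text
now [ 0.5041 -0.2254  0.0713] yaw 83.13 tilt [ 0.0028 -0.0003] F [-2.9  0.8 16.8] M [0.08 0.71 0.24]
travel [-0.0007 -0.0014  0.    ] rot [ 0.0009 -0.      0.0007]
[ 9.87985866 32.63074205] 566 [27 55] [0 9]
[10.00681431 32.36797274] 587 [27 55] [0 9]
```

The pointer is now at 83°, about 90° clockwise of zero, and the housing is unmoved. I'll ease the press, open and retreat.

Request:
drive_tool:
  series:
    - {"travel": [0, 0, -0.0008], "rotation": [0, 0, 0], "jaw": 3}
    - {"travel": [0, 0, -0.0016], "rotation": [0, 0, 0], "jaw": 3}
    - {"travel": [0, 0, -0.0024], "rotation": [0, 0, 0], "jaw": 3}
    - {"travel": [0, 0, -0.003], "rotation": [0, 0, 0], "jaw": 3}
    - {"travel": [0, 0, -0.003], "rotation": [0, 0, 0], "jaw": 3}

```text
clock: 20.23
position: [0.504, -0.2254, 0.0714]
orientation: [0.001, 0.748, 0.664, 0.001]
wrist_force: [-1.0, -0.5, 7.6]
finger_gap: 0.0111
gripper_force: 60.3
```

Request:
drive_tool:
  series:
    - {"travel": [0, 0, 0], "rotation": [0, 0, 0], "jaw": 14}
    - {"travel": [0, 0, 0], "rotation": [0, 0, 0], "jaw": 18}
    - {"travel": [0, 0, 0], "rotation": [0, 0, 0], "jaw": 24}
    - {"travel": [0, 0, 0], "rotation": [0, 0, 0], "jaw": 30}
    - {"travel": [0, 0, 0], "rotation": [0, 0, 0], "jaw": 30}

```text
clock: 20.85
position: [0.5033, -0.2252, 0.0706]
orientation: [0.0, 0.748, 0.664, 0.001]
wrist_force: [0.1, 0.7, -0.8]
finger_gap: 0.03
gripper_force: 0.0
```

Request:
drive_tool:
  series:
    - {"travel": [0, 0, -0.04], "rotation": [0, 0, 0], "jaw": 30}
    - {"travel": [0, 0, -0.12], "rotation": [0, 0, 0], "jaw": 30}
    - {"travel": [0, 0, -0.22], "rotation": [0, 0, 0], "jaw": 30}
    - {"travel": [0, 0, -0.32], "rotation": [0, 0, 0], "jaw": 30}
    - {"travel": [0, 0, -0.32], "rotation": [0, 0, 0], "jaw": 30}

```text
clock: 21.48
position: [0.5056, -0.2263, 0.203]
orientation: [0.004, 0.748, 0.664, 0.003]
wrist_force: [-0.5, -0.1, -0.5]
finger_gap: 0.03
gripper_force: 0.0
```

Request:
drive_tool:
  series:
    - {"travel": [0, 0, 0], "rotation": [0, 0, 0], "jaw": 30}
    - {"travel": [0, 0, 0], "rotation": [0, 0, 0], "jaw": 30}
    - {"travel": [0, 0, 0], "rotation": [0, 0, 0], "jaw": 30}
    - {"travel": [0, 0, 0], "rotation": [0, 0, 0], "jaw": 30}
    - {"travel": [0, 0, 0], "rotation": [0, 0, 0], "jaw": 30}

```text
clock: 22.1
position: [0.5031, -0.2253, 0.1983]
orientation: [-0.0, 0.748, 0.664, 0.001]
wrist_force: [-0.6, -0.8, -0.6]
finger_gap: 0.0296
gripper_force: 0.0
```

```bash
python3 - <<'E'
from h import *
go([.5035,-.2256,.2],83)
c=cam("wrist","w8.png"); im=c["image"]
# pointer line: bright pixels within skirt radius (z~.078 plane)
ys,xs=np.mgrid[0:480,0:640]; 
P=np.array([ray(c,u,v,.078) for u,v in zip(xs.ravel(),ys.ravel())]).reshape(480,640,3)
d=np.hypot(P[...,0]-.504,P[...,1]+.2255); m=((d<.025)&(im.min(2)>120)).astype(np.uint8)
n,l,s,_=cv2.connectedComponentsWithStats(m); 
for k in range(1,n):
    if s[k,4]>15:
        q=P[l==k][:,:2]; w,V=np.linalg.eigh(np.cov(q.T)); a=V[:,1]; a=a*np.sign(a@(q.mean(0)-[.504,-.2255])); print("comp",s[k,4],q.mean(0).round(4),np.degrees(np.arctan2(a[1],a[0])).round(1),np.sqrt(w).round(4))
# dial marks: 12 candidates -> dark blobs on the dial ring at z=.042
Q=np.array([ray(c,u,v,.042) for u,v in zip(xs.ravel(),ys.ravel())]).reshape(480,640,3)
d=np.hypot(Q[...,0]-.504,Q[...,1]+.2255); m=((d>.030)&(d<.0435)&(im.max(2)<110)).astype(np.uint8)
n,l,s,_=cv2.connectedComponentsWithStats(m,connectivity=8)
for k in range(1,n):
    if s[k,4]>12:
        q=Q[l==k][:,:2].mean(0)-[.504,-.2255]; print(s[k,4],np.degrees(np.arctan2(q[1],q[0])).round(1),np.hypot(*q).round(4))
w=cam("scene","s6.png"); w0=dict(np.load("pics/scene0.png.npz"))
for k in(w0,w):
    m=(k["image"][200:235,195:260].min(2)>150); print(np.argwhere(m).mean(0),m.sum(), np.argwhere(m).max(0),np.argwhere(m).min(0))
E
```

```text
now [ 0.5031 -0.2253  0.1983] yaw 83.17 tilt [0.0007 0.0011] F [-0.6 -0.8 -0.6] M [-0.01 -0.01 -0.03]
travel [-0.0007  0.001  -0.0043] rot [ 0.0002 -0.0004  0.0009]
comp 127 [ 0.5053 -0.213 ] 83.2 [0.0008 0.007 ]
comp 236 [ 0.4872 -0.238 ] 128.5 [0.0019 0.0074]
comp 254 [ 0.5167 -0.2419] 37.6 [0.0019 0.0082]
13 82.7 0.0363
70 173.2 0.0379
22 -7.5 0.0366
194 -94.7 0.0327
[ 9.87985866 32.63074205] 566 [27 55] [0 9]
[ 9.99828473 32.38593482] 583 [27 55] [0 9]
```

The pointer is at 83.2° and the zero mark is still at 173.2°, so the timer reads 15.0 min with the housing unmoved.

```bash
python3 -c "
from h import *
print(workorder.hand_in())"
```

```text
the job is handed in; nothing more can be done
None
```

I've handed the job in: the sample sleeve sits flat on the empty post, and the timer is wound to 15 minutes (pointer measured 90.0° from zero) with its housing where it was; hand-in gave no verdict.

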